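# Lock the twist-lock lid on the screw pot

### The arm

A 6-joint arm with a two-finger parallel gripper is mounted at the origin on the work surface. World frame = base frame: x ahead of the robot, y to its left, z up, the work surface at z = 0. Lengths are in m, angles in rad, forces in N, time in s.
With the tool pointing down it reaches from about 0.35 to 0.775 m from the base axis. Payload 7.3 kg.
Tool frame: the origin (TCP) lies at the very end of the fingers, on their centre line; the grasp point (between the pads) lies 19 mm behind it; z points along the fingers, y is the line along which they close (so a half turn about z gives the same grasp; the last joint's range is limited). The gripper opens to 92 mm and grips with 3 to 60 N. Pads are 19 mm wide; open, the fingers measure 130 mm over their backs; the gripper's body (75 mm by 190 mm) begins 47 mm behind the grasp point.
Start: joints at [0.995, 0.342, 1.524, -0, 1.275, -0.146], TCP at [0.219, 0.477, 0.227] pointing down, gripper open.
Joint ranges: [-2.53, 2.53], [-0.77, 2.02], [0.04, 2.7], [-1, 4.14], [0.28, 2.66], [-3.11, 3.11]. Speed limits (rad/s): [2.57, 2.57, 3.14, 3.14, 3.14, 3.14].

### API

Orientations are given as [roll, pitch, yaw] about the fixed x, y, z axes, in that order (R = Rz(yaw) Ry(pitch) Rx(roll)).
In Python, from cell import robot gives the robot as it stands. The module is installed in compiled form; this text tells all that it offers.
- The arm moves only by the tool arm_command, never from a script. Its argument "moves" is a list of rows, each a list of 3 entries, a list of its own where there are three numbers: the shift along the tool's x, y, z in m, then the turn, a rotation vector about the tool's x, y, z in rad, then the finger opening in m, from 0 to 0.0918. In form: [[[dx, dy, dz], [ax, ay, az], claw], ...]. A call has exactly 5 rows; each row is the pose to reach, as a shift and turn from the pose commanded when the call began, along the tool's axes at that moment; what a row does not reach only later rows make up. A row lasts 1/10 s, in which the tool goes at most 50 mm and 8.59 degrees, less where a joint would pass 70% of its speed; a pose out of reach is approached as far as the arm can. A call with a gripper value outside its range is refused whole. The fingers move at their own pace and stop on an object; "squeeze" is the grip in N (left out, the last holds). Time passes only in rows, so rows that repeat a pose let the fingers close, or fill a call up. It gives the time, the measured TCP pose, the force, the opening and the grip force at its end, in the units of the state.
- robot.observe(): the state, without advancing time (a new reading comes with each control period).
- robot.read_camera(name): name is "scene" or "top" or "wrist"; returns the picture (480x640x3 uint8, red, green, blue); there is no depth.
- robot.camera_model(name): a dict with "fx", "fy", "cx", "cy" (pixels), "R" (3x3) and "t" (3): a world point X has camera coordinates R X + t. Camera axes: x right, y down, z forward; pixel columns grow to the right and rows downward; lengths in m; the calibration is good to about 2 mm. A picture is of the moment at which its call begins: read the wrist's pose just before it. camera_model takes no time and is no camera call; for the wrist camera it gives the pose at the moment of the call.
- robot.hand_in(): hands the job in; it is judged then, once.
The state is a dict: "time": time; "qpos": joint angles; "qvel": joint speeds; "joint_efforts": joint torques, N m; "tool_pos": TCP position; "tool_rot": TCP orientation; "contact_force": force on the tool from outside, world axes, zero at the start; "torque": the same for the moment, N m; "opening": finger opening in m; "grip_force": force on a finger pad.
Only numpy, scipy, OpenCV 4.12 (cv2) and the standard library are available. Lean on these libraries where they do the work, as an engineer would, in place of code of your own. Each camera call takes 0.05 s, during which the arm holds its last target. There are 200 camera calls.

### The job

The dark grey twist-lock lid is lying crooked on top of the round screw pot at the end of the white hardware tray. Turn it until its lugs meet the notches in the collar, press it fully down against the springy seal, then, still pressing, turn it clockwise as far as it goes and let go, so that it stays locked under the collar with its rib in line with the tray's length. Leave the hammer, the spanner and the little bottle where they are.

Things in the scene. Friction and masses are not known exactly. Their poses are not given: they have to be found in the camera images.
- tray: White plastic hardware tray, 150 x 360 mm, screwed to the bench (does not move). Origin: on the axis of its round screw pot, at bench level. y runs along the tray's length: pot end at y = -70 mm, open compartments with 42 mm walls from 70 to 202 mm, tilt-out bin from 205 to 290 mm, up to 80 mm high, standing open by any amount. x runs across it (-75 to 75 mm), z up.
- collar (a point): Centre of the flat top of the pot's white collar, 60 mm above the bench; axes as the tray's. Collar 112 mm across, its inward flange 5 mm thick. Round opening 79 mm across, with four notches in its edge (94 mm across their backs): two wide ones (44 degrees of arc) facing each other and two narrow ones (30 degrees) at right angles to them.
- wide_notch (a point): Middle of one wide notch, 45 mm from the pot's axis, level with the collar's top. It lies 45 degrees anticlockwise (seen from above) from the tray's +y axis; the other wide notch faces it across the pot. In line with the notches the lid sinks 3 mm by itself, 12.5 mm when pressed home. From there it turns only clockwise, 45 degrees to a hard stop: the rib then lies along the tray's y axis.
- seal (a joint): Travel (m) of the sprung rubber seal inside the pot, 0 to 0.0095, grows as it is pressed. It meets the lid when that has sunk 3 mm into the notches and pushes up with 2 N, at the full 12.5 mm with 3.5 N. A lid let go in the notches rises to 3 mm again; one sunk over 10 mm has its lugs below the flange and can turn. Let go when turned, it is lifted 2.5 mm, held under the flange, and stays.
- lid: Dark grey twist-lock lid, loose, 0.07 to 0.12 kg. Origin: centre of its flat underside, z up. Plug 76 mm across, 20 mm high. It starts with its lugs riding on the collar: origin 53 mm above the bench, foot 7 mm inside the opening with 1.5 mm play, rib 23 to 63 degrees anticlockwise of the wide notches. Origin pressed home: 40.5 mm, locked and let go: 43 mm. A half turn makes no difference.
- rib_top (a point): Middle of the top of the lid's straight grip rib, 38 mm above the lid's origin; axes as the lid's. The rib is 12 mm thick (along x), 62 mm long (along y) and stands 18 mm above the lid's flat top, on which fingertips can press beside it (18 mm behind the rib's top, 38 mm radius). Turned under a light press it needs under 0.3 N m until it meets the stop.
- wide_lug (a point): Top outer middle of one wide lug, 41 mm from the lid's axis along its +y. Lugs are 5 mm thick (7 to 12 mm above the lid's underside) and reach to 44.5 mm from the axis: two wide ones (34 degrees of arc) at the ends of the rib (+y and -y), two narrow ones (20 degrees) across it (+x and -x).
- hammer: Bystander: hammer lying on its side, 300 mm long, lime silicone grip, dark head 105 mm across and 27 mm high. Origin on the bench under the middle of its length; x towards the head.
- spanner: Bystander: steel adjustable spanner lying flat, 205 mm long, 12 mm high. Origin on the bench near mid-length; x towards the jaws.
- bottle: Bystander: small glass bottle with a clip-on lid, 48 mm in diameter and 80 mm high, standing in the tray's compartment. Origin: centre of its base.
There are look-alikes about, which are no part of the job. Of the things shaped like the lid, the grey one is meant.

How it is judged:
On the way:
1. the lid is pressed down through the notches (sunk at least 7.5 mm) (z of lid in the frame of tray below 0.0455 m and horizontal distance between lid and tray below 0.005 m), for 0.1 s.
At the end, for the whole second after the job is handed in: The lid lies level on the pot's axis (within 5 mm), sunk at least 7.5 mm below its riding height (origin less than 45.5 mm above the bench), its rib within 0.2 rad (11 degrees) of the tray's long axis, let go and at rest (all of step 1 and angle between lid's own z axis and vertical below 0.07 rad and angle between the y axis of lid and the y axis of tray, either way round below 0.2 rad and linear speed of lid below 0.02 m/s); the robot touches nothing.
It fails at once if the hammer is moved more than 20 mm (distance of hammer from where it was at the start of the episode above 0.02 m).
It fails at once if the spanner is moved more than 20 mm (distance of spanner from where it was at the start of the episode above 0.02 m).
It fails at once if the bottle is moved more than 20 mm or tipped (distance of bottle from where it was at the start of the episode above 0.02 m or angle between bottle's own z axis and vertical above 0.35 rad).
It also fails if it takes over 40 s, if anything falls off the work surface, if the arm or the gripper's body presses on something with over 40 N, if the wrist force passes 120 N, or if a joint passes its speed limit or range.

## Working session

There is one attempt and no reset: what is moved stays moved. The work goes in short steps, Python scripts to look and compute and a tool call to move; the robot and the scene stay as the last step left them, time stands still between calls to the robot, and variables do not carry over. Pictures are saved under pics/ and viewed, at most 10 in all, crops included, and the job is handed in when it is done.

Besides the shell and the picture viewer there is one more tool, called after ">>>" as name(argument=value, ...), one argument or row to a line, values as JSON. arm_command: Moves the arm, as the interface text tells. Its arguments: {"type":"object","properties":{"moves":{"type":"array"},"squeeze":{"type":"number"}},"required":["moves"]}

```bash
mkdir -p pics; python3 - <<'E'
from cell import robot
import cv2,numpy as np
s=robot.observe();print({k:np.round(v,3).tolist() for k,v in s.items()})
for n in("scene","top"):
    im=robot.read_camera(n);cv2.imwrite(f"pics/{n}0.png",im[:,:,::-1])
    m=robot.camera_model(n);print(n,{k:np.round(v,4).tolist() for k,v in m.items()})
E
```

```text
{'time': 0.0, 'qpos': [0.995, 0.343, 1.525, -0.0, 1.275, -0.146], 'qvel': [-0.001, 0.0, 0.001, -0.001, 0.0, 0.001], 'joint_efforts': [0.0, -43.126, -24.421, 0.072, 0.056, -0.0], 'tool_pos': [0.219, 0.477, 0.226], 'tool_rot': [-3.14, -0.0, 2.712], 'contact_force': [-0.213, -0.04, -0.003], 'torque': [0.015, -0.006, 0.01], 'grip_force': 0.0, 'opening': 0.092}
scene {'fx': 585.8042, 'fy': 585.8042, 'cx': 312.6751, 'cy': 246.8695, 'R': [[-0.6025, 0.7981, -0.0082], [0.5023, 0.3711, -0.781], [-0.6203, -0.4747, -0.6244]], 't': [0.3105, -0.2079, 1.4524]}
top {'fx': 467.2287, 'fy': 467.2287, 'cx': 321.0739, 'cy': 240.789, 'R': [[0.0131, -0.9998, 0.0133], [-0.985, -0.0151, -0.1717], [0.1719, -0.0108, -0.9851]], 't': [0.0044, 0.5436, 0.7915]}
```

View pics/top0.png

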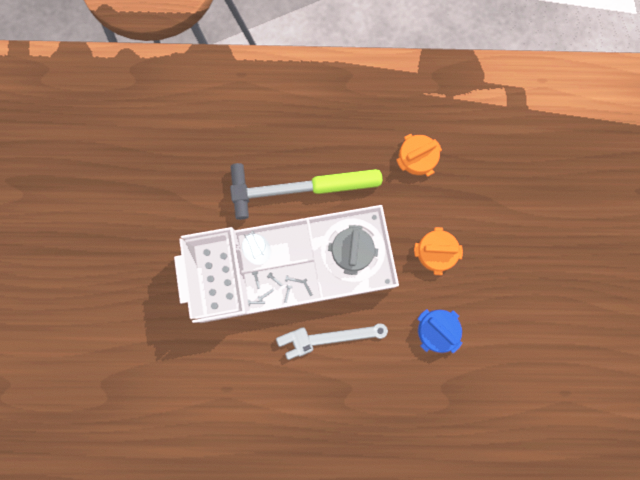

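View pics/scene0.png

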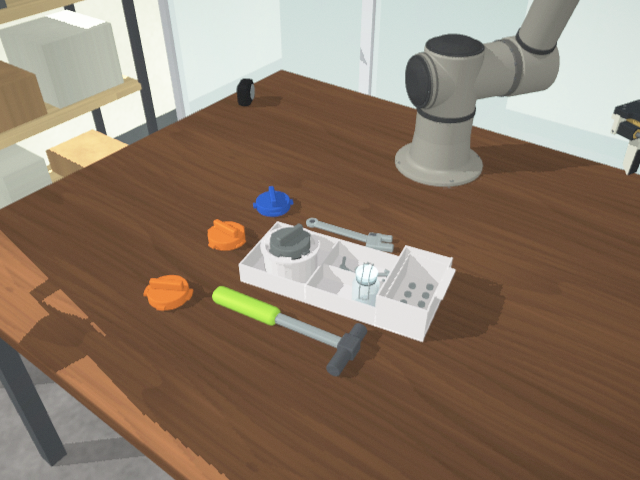

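The top view shows the grey lid at about (353,248). The tray's pot-end corners are near (383,207) and (397,286), and the bin is at about (210,275). The hammer lies above the tray in the picture and the spanner below it.

```bash
python3 - <<'E'
import cv2
im=cv2.imread("pics/top0.png")
cv2.imwrite("pics/crop0.png",cv2.resize(im[196:306,300:410],None,fx=5.4,fy=5.4,interpolation=cv2.INTER_CUBIC))
E
```

```text
(no output)
```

View pics/crop0.png

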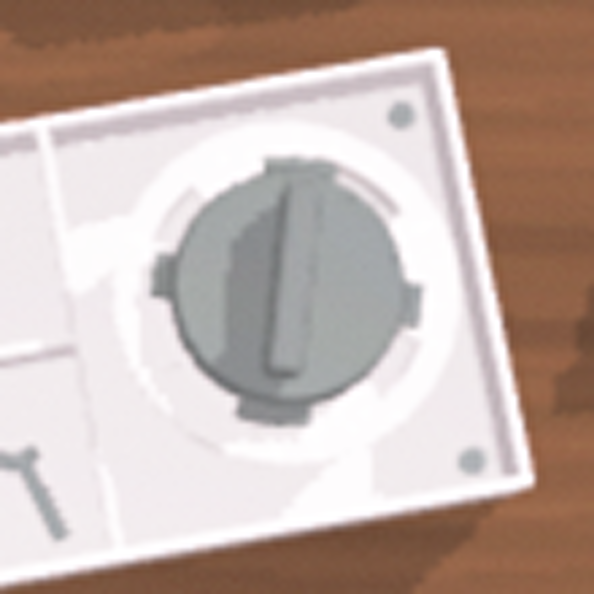

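```bash
cat > h.py <<'E'
from cell import robot
import cv2,numpy as np
def cast(m,p,z):
    R=np.array(m["R"]);t=np.array(m["t"]);c=-R.T@t
    d=R.T@np.array([(p[0]-m["cx"])/m["fx"],(p[1]-m["cy"])/m["fy"],1])
    return (c+d*(z-c[2])/d[2])[:2]
def ang(a,b): return np.degrees(np.arctan2(*(b-a)[::-1]))
E
python3 - <<'E'
from h import *
m=robot.camera_model("top")
P=lambda x,y,z:cast(m,(300+(x+.5)/5.4-.5,196+(y+.5)/5.4-.5),z)
a,b=P(440,48,.042),P(533,485,.042);print("end",a,b,np.linalg.norm(a-b),ang(a,b))
for z in(.042,):
  u,v=P(0,124,z),P(440,48,z);print("side",ang(u,v)); u,v=P(0,586,z),P(533,485,z);print("side2",ang(u,v))
print("rib",P(304,180,.091),P(285,372,.091),(P(304,180,.091)+P(285,372,.091))/2,ang(P(285,372,.091),P(304,180,.091)))
print("wide",(P(300,158,.065)+P(273,425,.065))/2,ang(P(273,425,.065),P(300,158,.065)))
print("narrow",(P(153,275,.065)+P(422,306,.065))/2,ang(P(153,275,.065),P(422,306,.065)))
im=cv2.imread("pics/top0.png")
# collar centre: ellipse estimate from crop left/right/top/bottom extents
print("collar",(P(115,300,.06)+P(462,300,.06))/2,(P(288,120,.06)+P(288,465,.06))/2,np.linalg.norm(P(115,300,.06)-P(462,300,.06)))
s=robot.observe();print(s["tool_pos"],s["tool_rot"])
E
```

```text
end [ 0.61362363 -0.097094  ] [ 0.46587323 -0.12646011] 0.15064046526185454 -168.75868349096316
side -79.04187730897536
side2 -78.56079490019819
rib [ 0.55729799 -0.04663486] [ 0.49608894 -0.04071321] [ 0.52669346 -0.04367404] -5.525864149576308
wide [ 0.52599136 -0.04325691] -5.621921270899802
narrow [ 0.52591907 -0.04352562] -95.78867623646678
collar [ 0.52357104 -0.04432444] [ 0.52671998 -0.04410471] 0.1132877040793251
[0.21854988 0.47696255 0.22615303] [-3.14030349e+00 -1.85061240e-04  2.71178276e+00]
```

The grey lid's rib lies at world yaw 174.4°. The wide notch is at 146.2° and the tray's +y at 101.2°, so the lid turns 28° clockwise to the notches and then 45° more. The pot axis is at about (0.526, -0.0434).

>>> arm_command(
  moves=[
    [[-0.037,-0.026,0],[0,0,-0.066],0.045],
    [[-0.074,-0.052,0],[0,0,-0.132],0.045],
    [[-0.111,-0.078,0],[0,0,-0.198],0.045],
    [[-0.148,-0.104,0],[0,0,-0.264],0.045],
    [[-0.185,-0.13,0],[0,0,-0.332],0.045],
  ],
  squeeze=20,
)

```text
time: 0.6
tool_pos: [0.3331, 0.2804, 0.2265]
tool_rot: [-3.141, -0.0, 3.047]
contact_force: [1.6, -0.1, 1.1]
opening: 0.0566
grip_force: 0.0
```

```bash
cat >> h.py <<'E'
from scipy.spatial.transform import Rotation as Ro
def st(tx=.526,ty=-.0434):
    s=robot.observe();R=Ro.from_euler("xyz",s["tool_rot"]);p=np.array(s["tool_pos"])
    print("t",round(s["time"],2),"p",p.round(4),"rpy",np.array(s["tool_rot"]).round(3),"ydir deg",np.degrees(np.arctan2(*R.as_matrix()[:2,1][::-1])).round(1))
    print("F",np.round(s["contact_force"],1),"T",np.round(s["torque"],2),"open",round(s["opening"],4),"grip",round(s["grip_force"],1),"q",np.round(s["qpos"],2))
    print("to target, tool axes",R.inv().apply([tx-p[0],ty-p[1],0]).round(4)); return s
E
python3 -c "from h import *;st()"
```

```text
t 0.6 p [0.3331 0.2804 0.2265] rpy [-3.141 -0.     3.047] ydir deg 84.6
F [ 1.6 -0.1  1.1] T [ 0.02 -0.03 -0.  ] open 0.0566 grip 0.0 q [ 0.52  0.18  1.75 -0.    1.21 -0.95]
to target, tool axes [-0.2226 -0.3041  0.    ]
```

>>> arm_command(
  moves=[
    [[-0.026,-0.036,0],[0,0,0],0.045],
    [[-0.052,-0.072,0],[0,0,0],0.045],
    [[-0.078,-0.108,0],[0,0,0],0.045],
    [[-0.104,-0.144,0.01],[0,0,0],0.045],
    [[-0.13,-0.18,0.03],[0,0,0],0.045],
  ],
)

```text
time: 1.1
tool_pos: [0.446, 0.0885, 0.1974]
tool_rot: [3.141, 0.003, 3.044]
contact_force: [1.3, 0.4, 0.1]
opening: 0.0449
grip_force: 0.0
```

```bash
python3 -c "from h import *;st()"
```

```text
t 1.1 p [0.446  0.0885 0.1974] rpy [3.141e+00 3.000e-03 3.044e+00] ydir deg 84.4
F [1.3 0.4 0.1] T [ 0.04 -0.05 -0.04] open 0.0449 grip 0.0 q [ 0.03  0.24  1.76  0.    1.14 -1.45]
to target, tool axes [-0.0925 -0.1234  0.0002]
```

>>> arm_command(
  moves=[
    [[-0.025,-0.033,0.015],[0,0,0],0.045],
    [[-0.05,-0.066,0.03],[0,0,0],0.045],
    [[-0.07,-0.095,0.05],[0,0,0],0.045],
    [[-0.0925,-0.1236,0.07],[0,0,0],0.045],
    [[-0.0925,-0.1236,0.08],[0,0,0],0.045],
  ],
)

```text
time: 1.6
tool_pos: [0.5257, -0.0453, 0.1146]
tool_rot: [-3.141, -0.001, 3.04]
contact_force: [-0.0, 0.1, 1.4]
opening: 0.0449
grip_force: 0.0
```

```bash
python3 - <<'E'
from h import *
st();m=robot.camera_model("wrist");im=robot.read_camera("wrist");cv2.imwrite("pics/w1.png",im[:,:,::-1])
R=np.array(m["R"]);t=np.array(m["t"])
for X in([.526,-.0434,.091],[.526-.031*np.cos(.098),-.0434+.031*np.sin(.098),.091],[.526,-.0434,.06]):
    c=R@X+t;print(X,m["fx"]*c[0]/c[2]+m["cx"],m["fy"]*c[1]/c[2]+m["cy"])
E
```

```text
t 1.6 p [ 0.5257 -0.0453  0.1146] rpy [-3.141e+00 -1.000e-03  3.040e+00] ydir deg 84.2
F [-0.   0.1  1.4] T [ 0.03  0.02 -0.02] open 0.0449 grip 0.0 q [-0.23  0.46  1.67 -0.    1.01 -1.7 ]
to target, tool axes [-0.0001  0.0019 -0.    ]
[0.526, -0.0434, 0.091] 325.3864583074603 293.6958284294859
[np.float64(0.49514874289891325), np.float64(-0.0403668604907385), 0.091] 325.3364337033606 229.8669564038163
[0.526, -0.0434, 0.06] 324.7943801905867 274.02877766844153
```

View pics/w1.png

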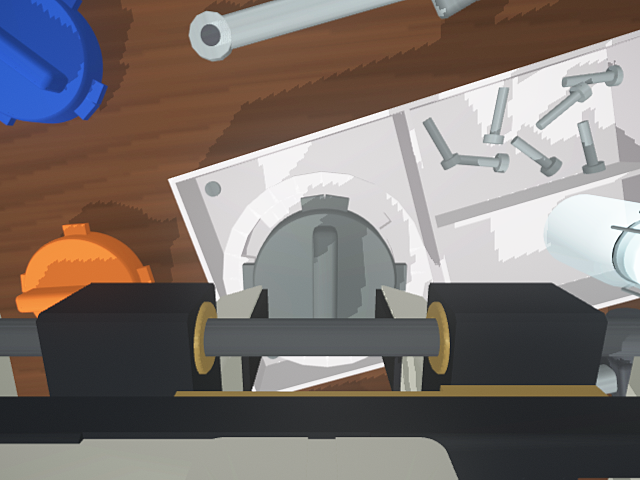

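The wrist view shows the rib vertical, centred at column 325 between the fingers, with its far end at row 227. The prediction was (325,230), so it is well aligned. I'll descend and grip.

>>> arm_command(
  moves=[
    [[0,0.0015,0.015],[0,0,0],0.045],
    [[0,0.0015,0.03],[0,0,0],0.045],
    [[0,0.0015,0.04],[0,0,0],0.045],
    [[0,0.0015,0.04],[0,0,0],0.0],
    [[0,0.0015,0.04],[0,0,0],0.0],
  ],
  squeeze=20,
)

```text
time: 2.15
tool_pos: [0.5247, -0.0399, 0.0772]
tool_rot: [3.141, 0.0, 3.044]
contact_force: [0.2, -0.5, -0.3]
opening: 0.0335
grip_force: 0.0
```

>>> arm_command(
  moves=[
    [[0,0,0],[0,0,0],0.0],
    [[0,0,0],[0,0,0],0.0],
    [[0,0,0],[0,0,0],0.0],
    [[0,0,0],[0,0,0],0.0],
    [[0,0,0],[0,0,0],0.0],
  ],
)

```text
time: 2.65
tool_pos: [0.5252, -0.042, 0.0777]
tool_rot: [-3.139, 0.002, 3.044]
contact_force: [-1.8, -6.7, 3.4]
opening: 0.0119
grip_force: 20.0
```

```bash
python3 -c "from h import *;st()"
```

```text
t 2.65 p [ 0.5252 -0.042   0.0777] rpy [-3.139e+00  2.000e-03  3.044e+00] ydir deg 84.4
F [-1.8 -6.7  3.4] T [-1.18  0.27  0.02] open 0.0119 grip 20.0 q [-0.22  0.51  1.71 -0.    0.91 -1.7 ]
to target, tool axes [-0.001  -0.0013  0.    ]
```

>>> arm_command(
  moves=[
    [[-0.0005,-0.0013,0],[0,0,0.08],0.0],
    [[-0.001,-0.0015,0],[0,0,0.19],0.0],
    [[-0.001,-0.0015,0],[0,0,0.3],0.0],
    [[-0.001,-0.0015,0],[0,0,0.41],0.0],
    [[-0.001,-0.0015,0],[0,0,0.492],0.0],
  ],
)

```text
time: 3.15
tool_pos: [0.5257, -0.042, 0.0771]
tool_rot: [3.141, 0.001, 2.548]
contact_force: [0.1, -0.3, -0.9]
opening: 0.0121
grip_force: 20.0
```

>>> arm_command(
  moves=[
    [[0,0,0.001],[0,0,0],0.0],
    [[0,0,0.002],[0,0,0],0.0],
    [[0,0,0.003],[0,0,0],0.0],
    [[0,0,0.004],[0,0,0],0.0],
    [[0,0,0.004],[0,0,0],0.0],
  ],
)

```text
time: 3.65
tool_pos: [0.5255, -0.0419, 0.0727]
tool_rot: [3.142, -0.0, 2.552]
contact_force: [-0.6, -0.0, 1.7]
opening: 0.0116
grip_force: 20.0
```

```bash
python3 -c "from h import *;st()"
```

```text
t 3.65 p [ 0.5255 -0.0419  0.0727] rpy [ 3.142 -0.     2.552] ydir deg 56.2
F [-0.6 -0.   1.7] T [ 0.01  0.13 -0.02] open 0.0116 grip 20.0 q [-0.23  0.52  1.72  0.    0.9  -1.21]
to target, tool axes [-0.0012 -0.0009 -0.    ]
```

It sank 5 mm under only about 2 N, so the lugs are in the notches. I'll press it home.

>>> arm_command(
  moves=[
    [[0,0,0.002],[0,0,0],0.0],
    [[0,0,0.004],[0,0,0],0.0],
    [[0,0,0.006],[0,0,0],0.0],
    [[0,0,0.008],[0,0,0],0.0],
    [[0,0,0.008],[0,0,0],0.0],
  ],
)

```text
time: 4.15
tool_pos: [0.5256, -0.0419, 0.0649]
tool_rot: [3.141, 0.0, 2.552]
contact_force: [-2.5, -0.5, 5.0]
opening: 0.0118
grip_force: 20.0
```

```bash
python3 -c "from h import *;st()"
```

```text
t 4.15 p [ 0.5256 -0.0419  0.0649] rpy [3.141 0.    2.552] ydir deg 56.2
F [-2.5 -0.5  5. ] T [-0.02  0.24  0.  ] open 0.0118 grip 20.0 q [-0.23  0.53  1.72  0.    0.89 -1.21]
to target, tool axes [-0.0012 -0.001   0.    ]
```

Home at 12.8 mm of travel with 5 N. Next, the clockwise turn.

>>> arm_command(
  moves=[
    [[0,0,0.0005],[0,0,0.06],0.0],
    [[0,0,0.0005],[0,0,0.16],0.0],
    [[0,0,0.0005],[0,0,0.26],0.0],
    [[0,0,0.0005],[0,0,0.36],0.0],
    [[0,0,0.0005],[0,0,0.44],0.0],
  ],
)

```text
time: 4.65
tool_pos: [0.5266, -0.0422, 0.0649]
tool_rot: [3.14, 0.002, 2.108]
contact_force: [0.8, 1.0, 6.0]
opening: 0.0118
grip_force: 20.0
```

```bash
python3 -c "from h import *;st()"
```

```text
t 4.65 p [ 0.5266 -0.0422  0.0649] rpy [3.140e+00 2.000e-03 2.108e+00] ydir deg 30.8
F [0.8 1.  6. ] T [-0.14 -0.03  0.08] open 0.0118 grip 20.0 q [-0.23  0.53  1.72 -0.    0.88 -0.76]
to target, tool axes [-0.0007 -0.0011 -0.    ]
```

Turning freely. Target direction for the tool's y is 11.2°, about 0.34 rad more.

>>> arm_command(
  moves=[
    [[0,0,0],[0,0,0.1],0.0],
    [[0,0,0],[0,0,0.2],0.0],
    [[0,0,0],[0,0,0.28],0.0],
    [[0,0,0],[0,0,0.34],0.0],
    [[0,0,0],[0,0,0.36],0.0],
  ],
)

```text
time: 5.15
tool_pos: [0.5268, -0.0423, 0.0649]
tool_rot: [3.139, 0.001, 1.751]
contact_force: [2.2, 0.4, 4.7]
opening: 0.0116
grip_force: 20.1
```

```bash
python3 -c "from h import *;st()"
```

```text
t 5.15 p [ 0.5268 -0.0423  0.0649] rpy [3.139e+00 1.000e-03 1.751e+00] ydir deg 10.3
F [2.2 0.4 4.7] T [-0.17 -0.25  0.3 ] open 0.0116 grip 20.1 q [-0.23  0.53  1.72 -0.    0.88 -0.4 ]
to target, tool axes [-0.0009 -0.001  -0.    ]
```

>>> arm_command(
  moves=[
    [[0,0,0],[0,0,0.02],0.0],
    [[0,0,0],[0,0,0.04],0.0],
    [[0,0,0],[0,0,0.04],0.0],
    [[0,0,0],[0,0,0.04],0.0],
    [[0,0,0],[0,0,0.04],0.0],
  ],
)

```text
time: 5.65
tool_pos: [0.5272, -0.0424, 0.0649]
tool_rot: [3.138, 0.002, 1.712]
contact_force: [5.1, -1.4, 5.5]
opening: 0.0122
grip_force: 20.5
```

```bash
python3 -c "from h import *;st()"
```

```text
t 5.65 p [ 0.5272 -0.0424  0.0649] rpy [3.138e+00 2.000e-03 1.712e+00] ydir deg 8.1
F [ 5.1 -1.4  5.5] T [-0.28 -0.75  0.46] open 0.0122 grip 20.5 q [-0.23  0.53  1.72 -0.    0.88 -0.37]
to target, tool axes [-0.0008 -0.0013 -0.    ]
```

The torque rose to 0.46 N m at 8–10°, so this is the stop. I'll relax the twist, let go and rise.

>>> arm_command(
  moves=[
    [[0,0,0],[0,0,-0.03],0.0],
    [[0,0,-0.001],[0,0,-0.03],0.04],
    [[0,0,-0.001],[0,0,-0.03],0.04],
    [[0,0,-0.001],[0,0,-0.03],0.04],
    [[0,0,-0.001],[0,0,-0.03],0.04],
  ],
)

```text
time: 6.15
tool_pos: [0.5248, -0.0417, 0.0647]
tool_rot: [-3.14, -0.001, 1.741]
contact_force: [-0.1, 0.0, -0.8]
opening: 0.0379
grip_force: 0.0
```

>>> arm_command(
  moves=[
    [[0,0,-0.02],[0,0,0],0.04],
    [[0,0,-0.05],[0,0,0],0.04],
    [[0,0,-0.09],[0,0,0],0.04],
    [[0,0,-0.12],[0,0,0],0.04],
    [[0,0,-0.12],[0,0,0],0.04],
  ],
)

```text
time: 6.65
tool_pos: [0.5275, -0.0423, 0.1893]
tool_rot: [3.134, 0.003, 1.742]
contact_force: [0.1, 0.4, -1.0]
opening: 0.04
grip_force: 0.0
```

```bash
python3 - <<'E'
from h import *
st()
for n in("top","wrist","scene"): cv2.imwrite(f"pics/{n}2.png",robot.read_camera(n)[:,:,::-1])
a=cv2.imread("pics/wrist2.png");b=cv2.imread("pics/scene2.png")[200:320,220:400]
cv2.imwrite("pics/both.png",np.vstack([cv2.resize(a,(400,300)),cv2.resize(b,(400,266),interpolation=cv2.INTER_CUBIC)]))
E
```

```text
t 6.65 p [ 0.5275 -0.0423  0.1893] rpy [3.134e+00 3.000e-03 1.742e+00] ydir deg 9.8
F [ 0.1  0.4 -1. ] T [-0.06  0.05 -0.02] open 0.04 grip 0.0 q [-0.23  0.38  1.58  0.    1.18 -0.4 ]
to target, tool axes [-0.0008 -0.0017 -0.    ]
```

View pics/both.png

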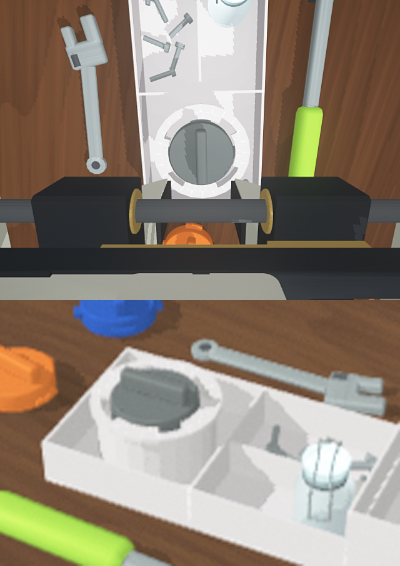

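The rib (around (202,153) in the wrist half of the picture) is parallel to the tray walls. The lugs are hidden under the flange with the notches empty, and the bystanders look undisturbed.

```bash
python3 -c "from cell import robot;print(robot.hand_in())"
```

```text
the job is handed in; nothing more can be done
None
```

The job is handed in: the grey lid is pressed home, turned clockwise to its stop and let go, locked under the collar with its rib along the tray, and the hammer, spanner and bottle were left alone; `hand_in()` returned no verdict.

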